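# Set the stop and hold an insert home in a bonding jig

## Robot

A 7-joint arm with a two-finger parallel gripper is mounted at the origin on the work surface. World frame = base frame: x ahead of the robot, y to its left, z up, the work surface at z = 0. Lengths are in m, angles in rad, forces in N, time in s.
With the tool pointing down it reaches from about 0.425 to 0.95 m from the base axis. Payload 16.7 kg.
Tool frame: the origin (TCP) lies between the finger pads; the fingertips stand 11 mm ahead of it and the grasp point (between the pads) lies 8 mm behind it; z points along the fingers, y is the line along which they close (so a half turn about z gives the same grasp; the last joint's range is limited). The gripper opens to 94 mm and grips with 3 to 60 N. Pads are 16 mm wide; open, the fingers measure 119 mm over their backs; the gripper's body (75 mm by 177 mm) begins 78 mm behind the grasp point.
Start: joints at [1.113, 0.426, 0.074, 1.606, -0.034, 1.111, -0.067], TCP at [0.204, -0.643, 0.216] pointing down, gripper open.
Joint ranges: [-2.85, 2.85], [-0.5, 2.14], [-1.23, 1.37], [0.21, 2.46], [-1.02, 4.16], [0.16, 2.05], [-2.73, 2.73]. Speed limits (rad/s): [1.89, 1.89, 2.39, 2.39, 3.01, 3.01, 3.01].

## Interface

Orientations are given as a unit quaternion [x, y, z, w].
In Python, from cell import telemetry, get_image, get_calibration, ctrl gives the robot as it stands.
- The arm moves only by the shell command python3 -m creep 'ROWS'. ROWS is JSON, a list of rows, each a list of 7 numbers: the shift along the tool's x, y, z in mm, then the turn, a rotation vector about the tool's x, y, z in rad, then the finger opening in mm, from 0 to 94. A call has 1 to 5 rows; each row shifts and turns the commanded pose from where the row before left it, along the tool's axes as they then stand; what a row does not reach is not made up. A row lasts 1/8 s, in which the tool goes at most 62.5 mm and 10.7 degrees, less where a joint would pass 70% of its speed; a pose out of reach is approached as far as the arm can. A call with a gripper value outside its range is refused whole. The fingers move at their own pace and stop on an object; the grip force is fixed at half the most. Time passes only in rows, so rows that do not move let the fingers close. It gives the time, the measured TCP pose, the force, the opening and the grip force at its end, in the units of the state.
- telemetry.observe(): the state, without advancing time (a new reading comes with each control period).
- get_image(name): name is "scene" or "top"; returns the picture (384x512x3 uint8, red, green, blue); there is no depth.
- get_calibration(name): a dict with "fov_y" (degrees; the focal length in pixels is half the picture's height over the tangent of half this angle, whatever the lens; pixels are square), "cx", "cy" (the principal point, pixels), "world_from_camera" (4x4, takes a point from camera to world coordinates). Camera axes: x right, y down, z forward; pixel columns grow to the right and rows downward; lengths in m; the calibration is good to about 2 mm. A picture is of the moment at which its call begins. get_calibration takes no time and is no camera call.
- ctrl.hand_in(): hands the job in; it is judged then, once.
The state is a dict: "t": time; "joints": joint angles; "joint_velocities": joint speeds; "joint_torque": joint torques, N m; "ee_pos": TCP position; "orientation": TCP orientation; "contact_force": force on the tool from outside, world axes, zero at the start; "wrist_torque": the same for the moment, N m; "grip_width": finger opening in m; "gripper_force": force on a finger pad.
Only numpy, scipy, OpenCV 4.12 (cv2) and the standard library are available. Lean on these libraries where they do the work, as an engineer would, in place of code of your own. Each camera call takes 0.05 s, during which the arm holds its last target. There are 200 camera calls.

## Task

First throw the bonding jig's stop lever over into its other notch, the one marked with a single line. Then take the flanged insert from its holder block, put it spigot-down into the jig's guide sleeve and press it down against the sprung lift plunger until its flange is fully home on the stop pads, firmly but without forcing it. Finish while still holding it pressed home there, so that the adhesive can be injected, and leave the other parts on the bench alone.

Things in the scene. Friction and masses are not known exactly. Their poses are not given: they have to be found in the camera images.
- jig: bonding jig fixed to the bench: round aluminium base disc, 270 mm across, 14 mm thick; from its axis outwards: lift plunger, guide sleeve, stop ring, lever ring and, at the rim, a steel quadrant with two notches and engraved lines. Knurled thumbscrews (tops 35 mm high) stand elsewhere on it. Origin: on its axis, on the bench; z up; its x axis points away from the middle of the lever's sweep
- sleeve_mouth (a point): centre of the mouth of the jig's guide sleeve: an upright steel tube, bore 34 mm, outside 42 mm, its mouth 34 mm above the bench. z up along the bore. It is also a point of the vertical axis about which the stop lever turns
- stop_lever (a joint): stop lever's angle (rad), growing counter-clockwise seen from above. 0: in the notch marked with two lines (stop pads high); 0.90: in the notch marked with a single line (pads 5 mm lower). Over the crest at 0.45 (by 0.1 or more) a sprung detent draws it into the nearer notch and keeps it there when let go; about 5 N at the handle carries it over. End stops 0.09 beyond each notch
- handle_top (a point): centre of the top of the stop lever's black tapered upright handle, 96 mm above the bench, 90 mm from the jig's axis. The handle is round, 26 mm across at the top and 20 mm at its foot 66 mm below; it stands on a flat arm and swings with the lever
- plunger (a joint): how far the lift plunger in the sleeve is pressed down (m). 0: its flat top, 29 mm across, is 6 mm below the sleeve's mouth; it stays there under the insert's own weight. Its spring pushes up with 3 N at 0 and 5 N more for each 10 mm. The insert is home at 0.012 with the lever in the single-line notch (0.007 in the other)
- stop_ring: ring around the sleeve with three steel stop pads (10 mm across, 29 mm from the axis), tops 36 mm above the bench with the lever in the single-line notch, 41 mm in the other. It moves only up and down, by the lever. The insert's flange must press on it with at least 2 N at the end, at most 50 N, never over 70 N. Origin: on the jig's axis, on the bench when the lever reads 0
- insert_mid (a point): mid height on the axis of the insert, a loose turned aluminium part 58 mm tall, about 0.15 kg. From below: spigot 31 mm across, 20 mm long, its foot chamfered; flange 70 mm across, 6 mm thick; round boss 28 mm across, 32 mm tall. This point is 29 mm above the foot, 3 mm above the flange's top. z up its axis. Home (single-line setting) it is 11 mm above the sleeve's mouth
- insert: the same insert; origin at the centre of the spigot's foot. Resting on the unpressed plunger, its foot is 6 mm down in the sleeve
- holder: grey plastic holder block 100 x 100 x 32 mm, fixed, with a hole 34 mm across in its middle in which the insert's spigot hangs, its flange lying on the block's top. Origin: centre of its underside. It stands left or right of the jig
- screw_bin: black open bin 100 x 100 x 35 mm with spare thumbscrews, fixed, on the other side of the jig: not needed. Origin: centre of its underside
- syringe: bystander: a capped syringe lying on the bench, about 165 mm long, 20 mm thick; origin under its barrel's middle
- post: bystander: a steel stand-off post, 32 mm across at its foot and 45 mm tall; origin under its foot
- thumbscrew: bystander: a knurled thumbscrew standing on its head, 32 mm across, 29 mm tall; origin under its head
There are look-alikes about, which are no part of the job. Of the things like the insert, leave any that is orange; of the rest the smaller one is meant.

How it is judged:
On the way, in this order (a step that is already met when the one before it is completed fails the run):
1. the stop lever lies in the single-line notch, before the insert is brought to the jig (value of joint stop_lever between 0.83 and 0.97 rad and horizontal distance between insert_mid and sleeve_mouth above 0.08 m), for 0.2 s.
2. the insert is pressed home on the stop pads in the sleeve (horizontal distance between insert_mid and sleeve_mouth below 0.004 m and value of joint plunger above 0.0105 m and contact force between insert and stop_ring above 2 N), for 0.3 s.
At the end, for the whole second after the job is handed in: Lever at 0.90 within 0.07 rad; insert within 4 mm of the sleeve axis, upright within 0.06 rad, pressed by the robot so that the plunger is down over 10.5 mm and the mid point under 12.5 mm above the mouth, its flange loading the stop ring with 2 to 50 N, still, for the last second (all of step 2 and value of joint stop_lever between 0.83 and 0.97 rad and z of insert_mid in the frame of sleeve_mouth below 0.0125 m and angle between insert_mid's own z axis and vertical below 0.06 rad and contact force between insert and stop_ring below 50 N and contact force between any of the fingers, the arm and insert above 3 N and linear speed of insert below 0.01 m/s); the arm keeps its last pose, push and grip.
It fails at once if the insert is forced on to the stop ring (more than 70 N) (contact force between insert and stop_ring above 70 N).
It fails at once if the syringe, the stand-off post or the thumbscrew is displaced by more than 20 mm (distance of any of syringe, post, thumbscrew from where it was at the start of the episode above 0.02 m).
It also fails if it takes over 64 s, if anything falls off the work surface, if the arm or the gripper's body presses on something with over 40 N, if the wrist force passes 120 N, or if a joint passes its speed limit or range.

## Working session

There is one attempt and no reset: what is moved stays moved. The work goes in short steps, Python scripts to look and compute and a shell command to move; the robot and the scene stay as the last step left them, time stands still between calls to the robot, and variables do not carry over. Pictures are saved under pics/ and viewed, at most 10 in all, crops included, and the job is handed in when it is done.

```bash
mkdir -p pics; python3 - <<'E'
from cell import telemetry,get_image,get_calibration
import cv2,numpy as np
for n in("scene","top"):
    c=get_calibration(n);print(n,c["fov_y"],c["cx"],c["cy"],np.round(c["world_from_camera"],4).tolist(), [k for k in c])
    im=get_image(n);cv2.imwrite(f"pics/{n}0.png",im[:,:,::-1]);
    cv2.imwrite(f"pics/{n}0b.png",cv2.resize(im[:,:,::-1],(800,600),interpolation=cv2.INTER_CUBIC))
s=telemetry.observe();print(s)
E
```

```text
scene 48.5778838114112 251.63139717335278 194.1114358724407 [[-0.6843, 0.5789, -0.4433, 1.058], [0.7292, 0.5438, -0.4154, 0.3957], [0.0006, -0.6075, -0.7943, 0.9169], [0.0, 0.0, 0.0, 1.0]] ['fov_y', 'cx', 'cy', 'world_from_camera']
top 43.457200696665936 261.2065197513373 190.8114568538091 [[-0.0121, -0.9951, 0.0978, 0.4888], [-0.9996, 0.0144, 0.0222, -0.0258], [-0.0235, -0.0975, -0.995, 1.3542], [0.0, 0.0, 0.0, 1.0]] ['fov_y', 'cx', 'cy', 'world_from_camera']
{'t': 0.1, 'joints': array([ 1.11351307,  0.42666743,  0.07384841,  1.60654274, -0.03407402,
        1.11081703, -0.06712412]), 'joint_velocities': array([ 1.08291101e-03, -1.57527615e-03,  8.97807000e-05, -5.85161308e-04,
        1.00459764e-03,  3.39264920e-05, -1.02979207e-04]), 'joint_torque': array([ 9.70636087e-03, -9.37456942e+01,  3.67777660e+00, -4.55031717e+01,
       -4.85531799e-02,  1.69756031e-02,  1.01016121e-04]), 'ee_pos': array([ 0.20433906, -0.64291697,  0.21584698]), 'orientation': array([ 9.88184931e-01,  1.53265122e-01, -1.40977439e-04, -5.70704173e-04]), 'contact_force': array([0.70066467, 0.27525974, 0.28786975]), 'wrist_torque': array([ 0.00484967, -0.00390562,  0.06412013]), 'gripper_force': 0.0, 'grip_width': 0.09415600084883957}
```

View pics/top0b.png

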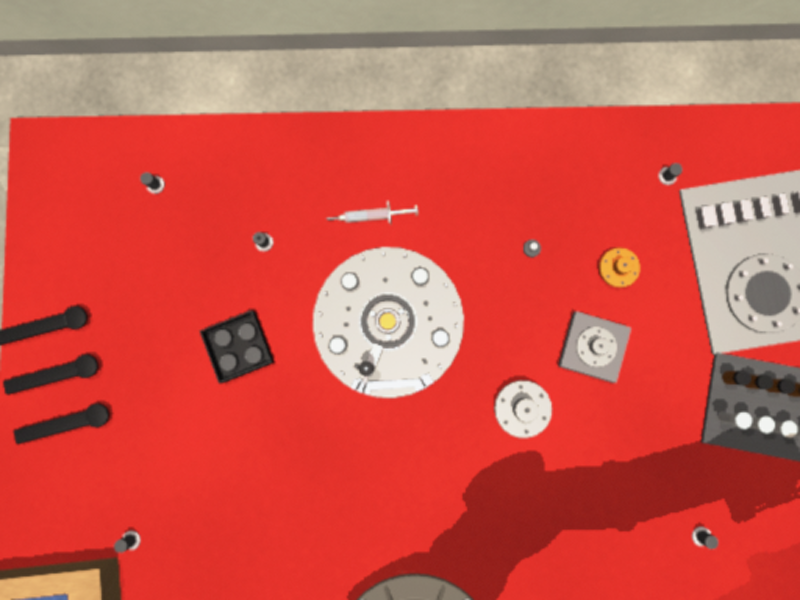

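View pics/scene0b.png

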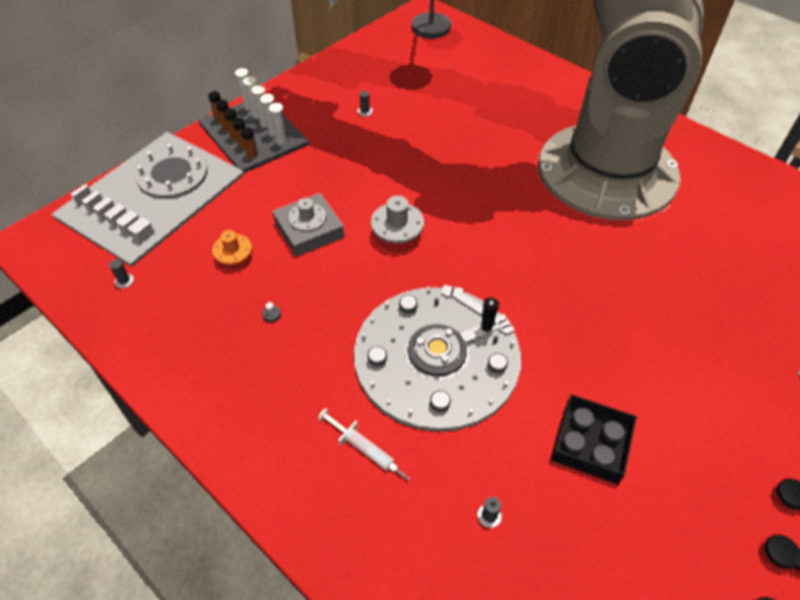

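The top view shows the jig at (388,321) and the lever handle at (366,369), at the left end of the quadrant, so it has to swing to the right (−y). The smaller grey insert is in the holder at (597,345). The larger grey one at (524,408) and the orange one are look-alikes.

```bash
cat > h.py <<'E'
import cv2,numpy as np
from cell import telemetry,get_image,get_calibration
def ray(n,u,v):
    c=get_calibration(n);T=np.array(c["world_from_camera"]);f=192/np.tan(np.radians(c["fov_y"])/2)
    d=T[:3,:3]@np.array([(u-c["cx"])/f,(v-c["cy"])/f,1]);return T[:3,3],d/np.linalg.norm(d)
def onz(n,u,v,z):
    o,d=ray(n,u,v);return o+d*(z-o[2])/d[2]
def proj(n,p):
    c=get_calibration(n);T=np.linalg.inv(np.array(c["world_from_camera"]));f=192/np.tan(np.radians(c["fov_y"])/2)
    q=T[:3,:3]@np.array(p)+T[:3,3];return np.array([c["cx"]+f*q[0]/q[2],c["cy"]+f*q[1]/q[2]])
def tri(a,b):
    A=0;B=0
    for o,d in(ray("top",*a),ray("scene",*b)):
        P=np.eye(3)-np.outer(d,d);A=A+P;B=B+P@o
    return np.linalg.solve(A,B)
E
python3 - <<'E'
from h import *
ims={n:cv2.imread(f"pics/{n}0.png") for n in("top","scene")}
jig={}
for n in ims:
    hsv=cv2.cvtColor(ims[n],cv2.COLOR_BGR2HSV)
    m=cv2.inRange(hsv,(18,90,120),(35,255,255))
    k,l,s,c=cv2.connectedComponentsWithStats(m)
    for i in range(1,k):
        if s[i,4]>15: print(n,"yellow",s[i,4],c[i],onz(n,*c[i],.028))
    # non-red blobs
    m=cv2.inRange(hsv,(0,150,60),(8,255,255))|cv2.inRange(hsv,(172,150,60),(180,255,255))
    k,l,s,c=cv2.connectedComponentsWithStats(cv2.bitwise_not(m))
    for i in range(1,k):
        if 150<s[i,4]<12000:
            cn=max(cv2.findContours((l==i).astype(np.uint8),0,1)[0],key=len)
            e=cv2.fitEllipse(cn); print(n,s[i,4],np.round(c[i],1),np.round(e[0],1),np.round(e[1],1),onz(n,*e[0],.014).round(4))
def crop(n,u,v,w,h): 
    return cv2.resize(ims[n][v:v+h,u:u+w],(400,300),interpolation=cv2.INTER_CUBIC)
pic=np.vstack([np.hstack([crop("top",192,152,120,90),crop("top",350,192,60,45)]),np.hstack([crop("scene",220,180,120,90),crop("scene",168,118,60,45)])])
cv2.imwrite("pics/c1.png",pic)
E
```

```text
top yellow 271 [396.10332103 171.38745387] [ 0.66763206 -0.36913024  0.028     ]
top yellow 87 [247.6091954  205.13793103] [0.57997181 0.0418276  0.028     ]
top 151 [428.4 111. ] [428.3 111.1] [10.7 16.7] [ 0.8395 -0.4696  0.014 ]
top 10860 [479.2 196.1] [478.4 186.1] [ 73.3 226.2] [ 0.6249 -0.5976  0.014 ]
top 340 [238.8 136.7] [239.2 136.4] [ 9.8 50.9] [0.7762 0.0645 0.014 ]
top 7425 [248.  205.9] [248.  205.9] [96.1 96.5] [0.5787 0.0415 0.014 ]
top 528 [396.2 170.8] [396.3 170.8] [24.6 25.5] [ 0.6711 -0.3732  0.014 ]
top 1344 [151.2 221.4] [151.1 221.4] [41.2 43.1] [0.539  0.3127 0.014 ]
top 1464 [380.3 221.6] [380.4 221.7] [43.  44.9] [ 0.5302 -0.3241  0.014 ]
top 575 [ 34.1 239.3] [ 39.3 237.9] [10.7 81.1] [0.4971 0.627  0.014 ]
top 1103 [334.4 261.4] [334.4 261.4] [36.1 37.1] [ 0.4229 -0.1947  0.014 ]
top 593 [ 40.7 270.9] [ 46.1 269.4] [10.8 84.1] [0.4095 0.6051 0.014 ]
top 172 [450.4 343.9] [450.3 343.8] [11.5 17.6] [ 0.2    -0.4992  0.014 ]
top 171 [ 81.5 346.4] [ 81.6 346.3] [11.2 18.1] [0.2005 0.5003 0.014 ]
top 1722 [ 39.8 372.1] [ 43.6 371.9] [24.7 98.7] [0.1333 0.6033 
[... 203 characters left out ...]
7 22.9] [-0.1638 -0.62    0.014 ]
scene 1167 [197.1 142.9] [197. 143.] [35.6 42.3] [ 0.526  -0.3233  0.014 ]
scene 796 [253.9 141. ] [253.9 140.9] [29.4 33.1] [ 0.4051 -0.2072  0.014 ]
scene 410 [147.8 158.3] [147.8 158.2] [20.7 23.8] [ 0.6628 -0.381   0.014 ]
scene 7895 [279.7 229. ] [279.7 229. ] [ 92.2 107.1] [0.5861 0.0505 0.014 ]
scene 2005 [380. 281.] [379.9 281. ] [49.5 53.6] [0.5353 0.3127 0.014 ]
scene 540 [231.6 283.8] [231.3 283.4] [13.8 61.6] [0.7747 0.0665 0.014 ]
scene 223 [505.  315.5] [505.  315.4] [14.2 19.1] [0.4177 0.5581 0.014 ]
scene 249 [313.3 328. ] [313.2 328. ] [15.2 19.5] [0.7279 0.2687 0.014 ]
scene 372 [500.7 353.3] [500.7 353.3] [17.4 25.5] [0.5033 0.5858 0.014 ]
```

View pics/c1.png

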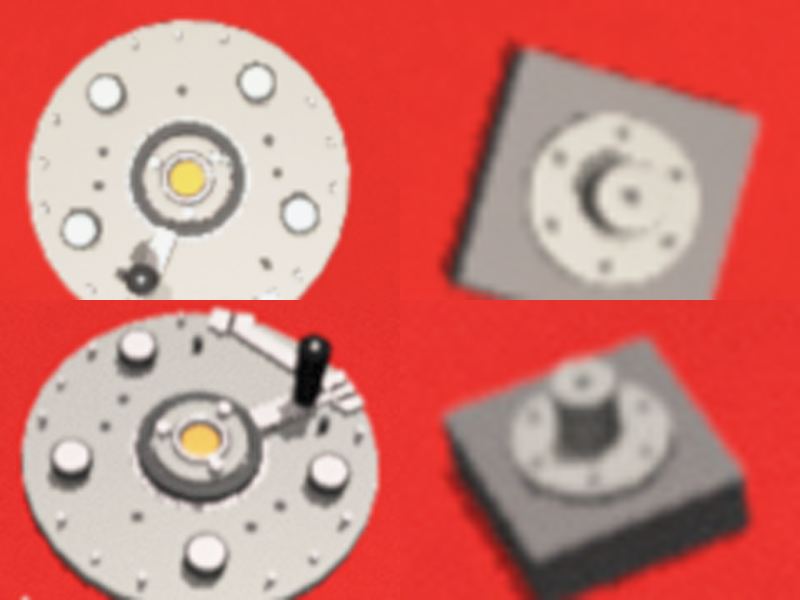

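The crops show the handle top at crop (140,276) in the top view and (315,43) in the scene view. The insert's boss top is at (231,196) and (182,82), with the flange centre at (216,200).

```bash
python3 - <<'E'
from h import *
def px(x,y,s,u,v): return ((x+.5)*s-.5+u,(y+.5)*s-.5+v)
print("sleeve",tri((247.6,205.14),(279.7,221.68)))
a=px(140,276,.3,192,152);b=px(315,43,.3,220,180)
print("handle",onz("top",*a,.096),onz("scene",*b,.096),tri(a,b))
a=px(231,196,.15,350,192);b=px(182,82,.15,168,118)
print("boss",onz("top",*a,.07),onz("scene",*b,.07),tri(a,b))
print("flange",onz("top",*px(216,200,.15,350,192),.038),onz("scene",*px(190,136,.15,168,118),.038))
from scipy.spatial.transform import Rotation as R
print(R.from_quat(telemetry.observe()["orientation"]).as_matrix().round(3))
E
```

```text
sleeve [0.57928035 0.04231483 0.03125054]
handle [0.49929296 0.07547306 0.096     ] [0.49196771 0.07414039 0.096     ] [0.49838874 0.07607428 0.10400482]
boss [ 0.53011474 -0.32182094  0.07      ] [ 0.52827174 -0.32117891  0.07      ] [ 0.52950042 -0.32089642  0.07121147]
flange [ 0.52959875 -0.32306812  0.038     ] [ 0.52834678 -0.32094682  0.038     ]
[[ 0.953  0.303 -0.   ]
 [ 0.303 -0.953  0.001]
 [-0.    -0.001 -1.   ]]
```

```bash
python3 -m creep '[[0,0,0,0,0,0.123,50],[0,0,0,0,0,0.123,50],[42,-40,0,0,0,0,50],[42,-40,0,0,0,0,50],[42,-40,0,0,0,0,50]]'; python3 -m creep '[[42,-40,0,0,0,0,50],[42,-40,0,0,0,0,50],[42,-40,0,0,0,0,50],[42,-40,0,0,0,0,50],[42,-40,0,0,0,0,50]]'; python3 -m creep '[[0,-50,0,0,0,0,50],[0,-50,0,0,0,0,50],[0,-50,0,0,0,0,50],[0,-50,0,0,0,0,50],[0,-50,0,0,0,0,50]]'
```

```text
t: 0.72
ee_pos: [0.3238, -0.5141, 0.2162]
orientation: [1.0, 0.031, -0.0, -0.0]
contact_force: [0.7, -1.0, -0.8]
grip_width: 0.0506
gripper_force: 0.0
t: 1.35
ee_pos: [0.521, -0.3015, 0.2164]
orientation: [1.0, 0.031, -0.0, -0.0]
contact_force: [0.3, -1.4, 0.1]
grip_width: 0.0498
gripper_force: 0.0
t: 1.98
ee_pos: [0.5042, -0.0521, 0.2164]
orientation: [1.0, 0.031, -0.0, 0.0]
contact_force: [-0.3, 0.2, 0.2]
grip_width: 0.0499
gripper_force: 0.0
```

```bash
python3 -m creep '[[0,-43,0,0,0,0,50],[0,-43,0,0,0,0,50],[0,-42,0,0,0,0,50],[0,0,48,0,0,0,50],[0,0,48,0,0,0,50]]'; python3 - <<'E'
from h import *
s=telemetry.observe();print(s["ee_pos"],s["contact_force"])
im=get_image("scene")[:,:,::-1];t=get_image("top")[:,:,::-1]
cv2.imwrite("pics/d1.png",np.hstack([cv2.resize(im[120:270,210:360],(400,400)),cv2.resize(t[150:300,180:330],(400,400))]))
E
```

```text
t: 2.6
ee_pos: [0.4969, 0.0747, 0.1196]
orientation: [1.0, 0.031, 0.001, -0.0]
contact_force: [0.7, -0.0, -0.8]
grip_width: 0.0499
gripper_force: 0.0
[0.49685555 0.07474257 0.11961799] [ 0.74881409 -0.00821078 -0.84304074]
```

View pics/d1.png

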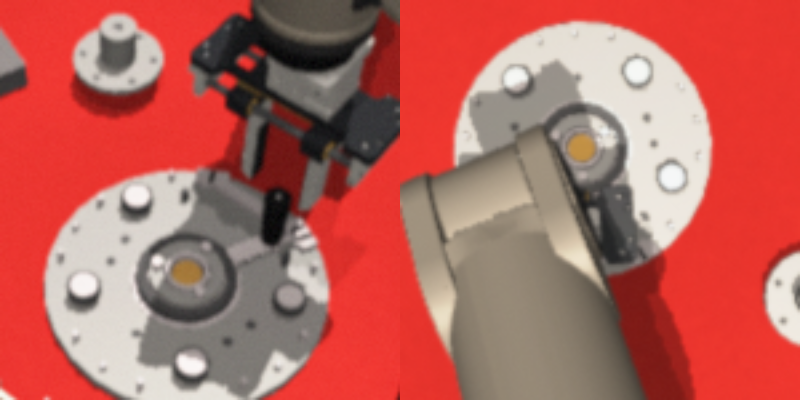

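The scene crop shows the fingertips at (252,175) and (307,205), straddling the handle top at (277,195), so they line up. I'm going down around it and then following the arc.

```bash
python3 -m creep '[[0,0,16,0,0,0,50],[0,0,16,0,0,0,50],[0,0,16,0,0,0,50],[0,0,0,0,0,0,40],[0,0,0,0,0,0,40]]'
python3 - <<'E'
import numpy as np
c=np.array([.579,.042]);p=None
X=np.array([.998,.061]);Y=np.array([.061,-.998])
for i in range(11):
    a=np.radians(157.8)+.09*i; q=c+.09*np.array([np.cos(a),np.sin(a)])
    if p is not None: print(i,((q-p)@X*1000).round(1),((q-p)@Y*1000).round(1),q.round(4))
    p=q
E
```

```text
t: 3.32
ee_pos: [0.497, 0.0742, 0.0728]
orientation: [1.0, 0.031, 0.0, -0.0]
contact_force: [0.9, 0.4, 0.3]
grip_width: 0.0404
gripper_force: 0.0
1 -3.2 7.4 [0.493  0.0684]
2 -2.5 7.7 [0.4909 0.0605]
3 -1.8 7.9 [0.4896 0.0525]
4 -1.1 8.0 [0.489  0.0445]
5 -0.4 8.1 [0.4892 0.0364]
6 0.4 8.1 [0.49   0.0283]
7 1.1 8.0 [0.4916 0.0204]
8 1.8 7.9 [0.4939 0.0126]
9 2.5 7.7 [0.4969 0.0051]
10 3.2 7.4 [ 0.5006 -0.0021]
```

```bash
python3 -m creep '[[-3.2,7.4,0,0,0,0,40],[-2.5,7.7,0,0,0,0,40],[-1.8,7.9,0,0,0,0,40],[-1.1,8,0,0,0,0,40],[-0.4,8.1,0,0,0,0,40]]';  python3 -m creep '[[0.4,8.1,0,0,0,0,40],[1.1,8,0,0,0,0,40],[1.8,7.9,0,0,0,0,40],[2.5,7.7,0,0,0,0,40],[3.2,7.4,0,0,0,0,40]]'; python3 -m creep '[[0,0,0,0,0,0,40],[0,0,0,0,0,0,50]]'
```

```text
t: 3.95
ee_pos: [0.4873, 0.038, 0.0725]
orientation: [0.999, 0.033, -0.002, -0.002]
contact_force: [-20.0, 23.2, 10.0]
grip_width: 0.0403
gripper_force: 12.5
t: 4.58
ee_pos: [0.5005, -0.0038, 0.0725]
orientation: [1.0, 0.031, -0.001, -0.0]
contact_force: [-4.3, 3.9, 0.1]
grip_width: 0.0401
gripper_force: 2.6
t: 4.82
ee_pos: [0.5017, -0.0041, 0.0728]
orientation: [1.0, 0.031, 0.0, 0.0]
contact_force: [0.2, 0.4, -0.3]
grip_width: 0.047
gripper_force: 0.0
```

```bash
python3 -m creep '[[0,0,-40,0,0,0,60],[0,0,-50,0,0,0,70],[0,0,-50,0,0,0,70],[0,50,0,0,0,0,70],[0,50,0,0,0,0,70]]';  python3 -m creep '[[2,50,0,0,0,0,70],[2,50,0,0,0,0,70],[2,50,0,0,0,0,70],[2,50,0,0,0,0,70],[0,18,0,0,0,0,70]]'; python3 - <<'E'
from h import *
s=telemetry.observe();print(s["ee_pos"])
im=get_image("scene")[:,:,::-1];t=get_image("top")[:,:,::-1]
cv2.imwrite("pics/s2.png",im);cv2.imwrite("pics/t2.png",t)
cv2.imwrite("pics/d2.png",np.hstack([cv2.resize(im[110:270,180:340],(400,400),interpolation=2),cv2.resize(t[150:270,190:310],(400,400),interpolation=2)]))
E
```

```text
t: 5.45
ee_pos: [0.5081, -0.1046, 0.2136]
orientation: [0.999, 0.032, 0.001, 0.0]
contact_force: [-0.1, -1.1, -1.1]
grip_width: 0.0703
gripper_force: 0.0
t: 6.08
ee_pos: [0.5286, -0.3238, 0.2123]
orientation: [1.0, 0.029, -0.0, 0.0]
contact_force: [-0.3, 0.7, 0.2]
grip_width: 0.0699
gripper_force: 0.0
[ 0.52856851 -0.32376292  0.21229173]
```

View pics/d2.png

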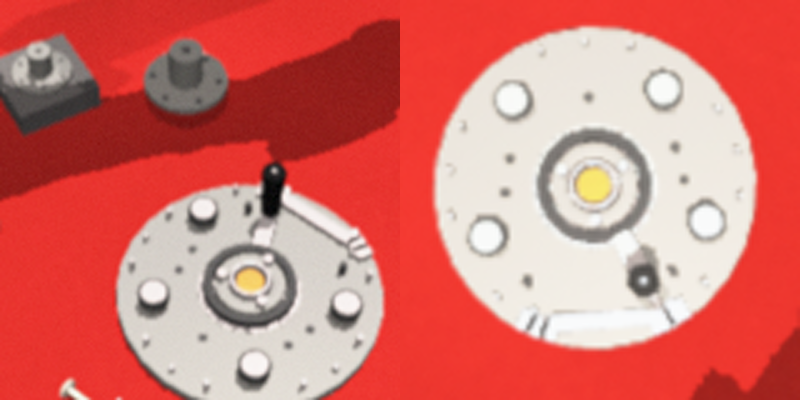

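The lever now points into the single-line notch: handle at crop (644,278), with the line mark below it at (668,312). Next I take the insert.

```bash
python3 - <<'E'
from h import *
a=((244+.5)*.3-.5+190,(278+.5)*.3-.5+150);p=onz("top",*a,.096);d=p[:2]-[.579,.042];print(p,np.hypot(*d),np.degrees(np.arctan2(d[1],d[0]))%360)
E
python3 -m creep '[[0.6,-2.1,40,0,0,0,70],[0,0,40,0,0,0,70],[0,0,40,0,0,0,70],[0,0,25,0,0,0,70],[0,0,12,0,0,0,70]]'; python3 -m creep '[[0,0,4,0,0,0,70],[0,0,0,0,0,0,40]]'
```

```text
[ 0.50198394 -0.00065237  0.096     ] 0.08803804905999513 208.97818655661166
t: 6.8
ee_pos: [0.5296, -0.3166, 0.0545]
orientation: [0.999, 0.032, -0.001, -0.001]
contact_force: [-0.0, -0.6, 0.3]
grip_width: 0.07
gripper_force: 0.0
t: 7.05
ee_pos: [0.5302, -0.3185, 0.0523]
orientation: [1.0, 0.031, 0.0, 0.0]
contact_force: [0.2, 0.7, 0.2]
grip_width: 0.0632
gripper_force: 0.0
```

```bash
python3 -m creep '[[-0.9,3.2,1,0,0,0,40],[0,0,0,0,0,0,34],[0,0,0,0,0,0,24],[0,0,0,0,0,0,24],[0,0,0,0,0,0,24]]'; python3 -m creep '[[0,0,0,0,0,0,20],[0,0,0,0,0,0,20]]'
```

```text
t: 7.68
ee_pos: [0.529, -0.3219, 0.0506]
orientation: [1.0, 0.031, 0.0, 0.0]
contact_force: [-0.8, 0.3, 3.1]
grip_width: 0.0264
gripper_force: 30.0
t: 7.92
ee_pos: [0.529, -0.322, 0.0507]
orientation: [1.0, 0.031, 0.0, 0.0]
contact_force: [-1.7, 0.4, 5.3]
grip_width: 0.0265
gripper_force: 30.0
```

```bash
python3 -m creep '[[0,0,-10,0,0,0,20],[0,0,-20,0,0,0,20],[0,0,-35,0,0,0,20],[0,0,-35,0,0,0,20],[0,0,0,0,0,0,20]]'; python3 - <<'E'
from h import *
s=telemetry.observe();print(s["ee_pos"],s["contact_force"],s["wrist_torque"],s["grip_width"])
im=get_image("scene")[:,:,::-1]
p=proj("scene",s["ee_pos"]);print(p);u,v=p.astype(int)-40
cv2.imwrite("pics/s3.png",im);cv2.imwrite("pics/d3.png",cv2.resize(im[v:v+80,u:u+80],(600,600),interpolation=2));print(u,v)
E
```

```text
t: 8.55
ee_pos: [0.5305, -0.3227, 0.1546]
orientation: [1.0, 0.031, 0.002, 0.001]
contact_force: [0.3, -0.4, -1.8]
grip_width: 0.0262
gripper_force: 30.0
[ 0.53053753 -0.32271835  0.15458596] [ 0.26827898 -0.36434838 -1.83552811] [-0.00933318  0.08563553 -0.01491021] 0.026203578118467886
[190.52586215 107.02228102]
150 67
```

View pics/d3.png

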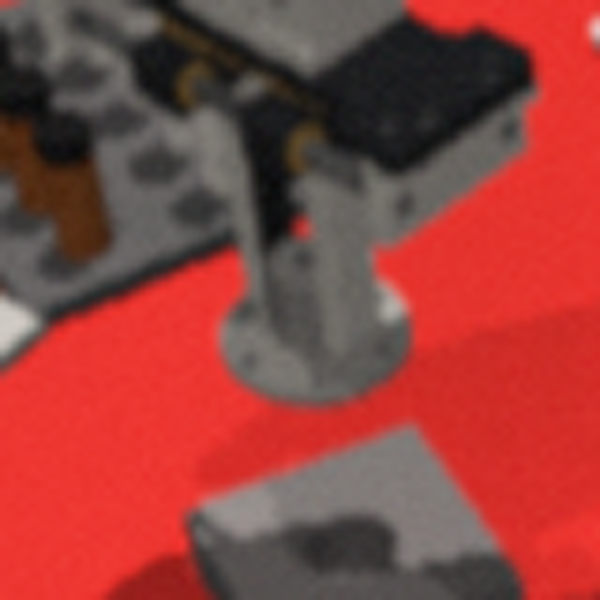

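The insert is held upright, with its flange ellipse centred at about crop (315,338). Next I carry it over the jig and check there.

```bash
python3 -m creep '[[8,-30,0,0,0,0,20],[9,-48,0,0,0,0,20],[9,-48,0,0,0,0,20],[9,-48,0,0,0,0,20],[9,-48,0,0,0,0,20]]'; python3 -m creep '[[9,-48,0,0,0,0,20],[9,-48,0,0,0,0,20],[8,-43,0,0,0,0,20],[0,0,0,0,0,0,20],[0,0,0,0,0,0,20]]'; python3 - <<'E'
from h import *
print(onz("scene",191.6,111.6,.139))
s=telemetry.observe();e=s["ee_pos"];print(e,s["orientation"],s["contact_force"])
for n in("scene","top"):
    im=get_image(n)[:,:,::-1]
    p=proj(n,e-[0,0,.0127]);print(n,p)
    cv2.imwrite(f"pics/{n}4.png",im)
    u,v=p.astype(int)-30;print(u,v)
    cv2.imwrite(f"pics/{n}4c.png",cv2.resize(im[v:v+60,u:u+60],(400,400),interpolation=2))
cv2.imwrite("pics/d4.png",np.hstack([cv2.imread("pics/scene4c.png"),cv2.imread("pics/top4c.png")]))
E
```

```text
t: 9.22
ee_pos: [0.5586, -0.096, 0.15]
orientation: [1.0, 0.031, -0.001, -0.0]
contact_force: [0.1, 0.1, -0.9]
grip_width: 0.0265
gripper_force: 30.0
t: 9.85
ee_pos: [0.5761, 0.0421, 0.15]
orientation: [1.0, 0.031, -0.001, 0.0]
contact_force: [0.5, 0.5, -1.2]
grip_width: 0.0264
gripper_force: 30.0
[ 0.53012856 -0.32148027  0.139     ]
[0.57605888 0.04205714 0.14998915] [ 9.99524429e-01  3.08308462e-02 -5.71051874e-04  2.21161206e-04] [ 0.45903696  0.54383961 -1.17679189]
scene [282.63594728 195.12852475]
252 165
top [245.30681255 203.75048549]
215 173
```

View pics/d4.png

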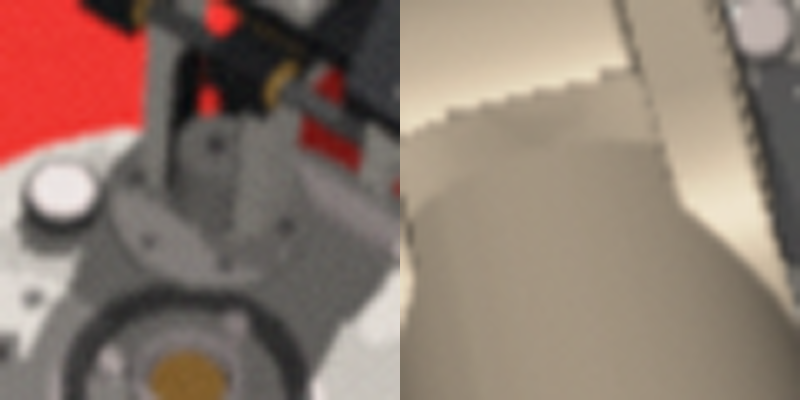

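```bash
python3 -m creep '[[1.8,1.2,20,0,0,0,20],[0,0,25,0,0,0,20],[0,0,20,0,0,0,20],[0,0,6,0,0,0,20],[0,0,0,0,0,0,20]]'; python3 -m creep '[[0,0,1.5,0,0,0,20],[0,0,1.5,0,0,0,20],[0,0,1.5,0,0,0,20],[0,0,0,0,0,0,20]]'; python3 - <<'E'
from h import *
s=telemetry.observe();e=s["ee_pos"];print(e,s["orientation"],s["contact_force"],s["wrist_torque"])
im=get_image("scene")[:,:,::-1];u,v=proj("scene",e).astype(int)-30;cv2.imwrite("pics/d5.png",cv2.resize(im[v:v+60,u:u+60],(600,600),interpolation=2));print(u,v)
for z in(.037,.034): print(proj("scene",[.579,.042,z]),proj("scene",[e[0],e[1],z]))
E
```

```text
t: 10.58
ee_pos: [0.5784, 0.041, 0.0796]
orientation: [1.0, 0.03, -0.0, 0.0]
contact_force: [-1.1, -0.1, -1.3]
grip_width: 0.0265
gripper_force: 30.0
t: 11.08
ee_pos: [0.5784, 0.0417, 0.075]
orientation: [1.0, 0.031, 0.0, -0.0]
contact_force: [-0.1, 0.1, -2.2]
grip_width: 0.0267
gripper_force: 30.0
[0.57839229 0.04167437 0.07501051] [ 9.99521757e-01  3.09233959e-02  6.93861736e-07 -1.37842797e-05] [-0.07451591  0.05246621 -2.17141636] [ 0.03300533  0.00465523 -0.01306114]
250 181
[279.48789463 220.2228413 ] [279.54896314 220.00029448]
[279.42454332 220.89533724] [279.48549884 220.67303373]
```

View pics/d5.png

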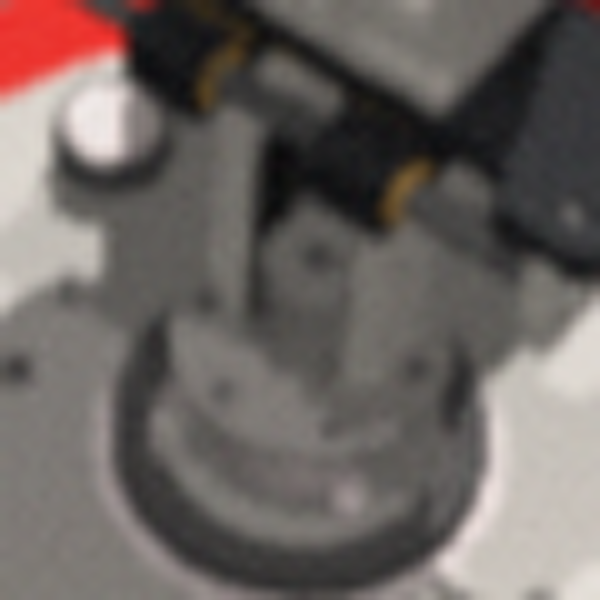

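The flange is centred over the ring: flange centre at about u 312, ring at about 301, and about 309 expected with parallax. I'm lowering in small steps.

```bash
python3 -m creep '[[0,0,1.5,0,0,0,20],[0,0,1.5,0,0,0,20],[0,0,0,0,0,0,20]]'; python3 -m creep '[[0,0,1.5,0,0,0,20],[0,0,1.5,0,0,0,20],[0,0,0,0,0,0,20]]';
```

```text
t: 11.5
ee_pos: [0.5783, 0.0416, 0.0718]
orientation: [1.0, 0.031, -0.0, -0.0]
contact_force: [0.6, 0.3, -2.2]
grip_width: 0.0263
gripper_force: 30.0
t: 11.88
ee_pos: [0.5783, 0.0416, 0.0689]
orientation: [1.0, 0.031, -0.0, -0.0]
contact_force: [-0.4, 0.2, -1.7]
grip_width: 0.0265
gripper_force: 30.0
```

```bash
python3 -m creep '[[0,0,1.5,0,0,0,20],[0,0,1.5,0,0,0,20],[0,0,1.5,0,0,0,20],[0,0,0,0,0,0,20]]'; python3 -m creep '[[0,0,1.5,0,0,0,20],[0,0,1.5,0,0,0,20],[0,0,1.5,0,0,0,20],[0,0,0,0,0,0,20]]'
```

```text
t: 12.38
ee_pos: [0.5785, 0.0417, 0.0645]
orientation: [1.0, 0.031, 0.0, -0.0]
contact_force: [-0.7, 0.6, 1.9]
grip_width: 0.0269
gripper_force: 30.0
t: 12.88
ee_pos: [0.5785, 0.0416, 0.06]
orientation: [1.0, 0.031, 0.0, -0.0]
contact_force: [-0.4, -0.1, 3.7]
grip_width: 0.0267
gripper_force: 30.0
```

```bash
python3 -m creep '[[0,0,1.5,0,0,0,20],[0,0,1.5,0,0,0,20],[0,0,0.7,0,0,0,20],[0,0,0,0,0,0,20]]'; python3 -m creep '[[0,0,0.5,0,0,0,20],[0,0,0,0,0,0,20],[0,0,0,0,0,0,20]]'; python3 -m creep '[[0,0,0.5,0,0,0,20],[0,0,0,0,0,0,20],[0,0,0,0,0,0,20]]'
```

```text
t: 13.38
ee_pos: [0.5785, 0.0417, 0.0563]
orientation: [1.0, 0.031, 0.0, -0.0]
contact_force: [-2.0, -0.2, 6.1]
grip_width: 0.0266
gripper_force: 30.0
t: 13.75
ee_pos: [0.5785, 0.0417, 0.0559]
orientation: [1.0, 0.031, 0.0, -0.0]
contact_force: [-1.1, -0.7, 6.0]
grip_width: 0.0265
gripper_force: 30.0
t: 14.12
ee_pos: [0.5785, 0.0417, 0.0554]
orientation: [1.0, 0.031, 0.0, -0.0]
contact_force: [-0.5, -0.1, 6.8]
grip_width: 0.0268
gripper_force: 30.0
```

```bash
for i in 1; do python3 -m creep '[[0,0,0.5,0,0,0,20],[0,0,0,0,0,0,20],[0,0,0,0,0,0,20]]'; python3 -m creep '[[0,0,0.5,0,0,0,20],[0,0,0,0,0,0,20],[0,0,0,0,0,0,20]]'; python3 -m creep '[[0,0,0.5,0,0,0,20],[0,0,0,0,0,0,20],[0,0,0,0,0,0,20]]'; done
```

```text
t: 14.5
ee_pos: [0.5786, 0.0416, 0.0549]
orientation: [1.0, 0.031, 0.0, -0.0]
contact_force: [-1.4, -0.8, 6.8]
grip_width: 0.0263
gripper_force: 30.0
t: 14.88
ee_pos: [0.5786, 0.0416, 0.0547]
orientation: [1.0, 0.031, 0.0, -0.0]
contact_force: [-3.4, -0.5, 11.7]
grip_width: 0.0263
gripper_force: 30.0
t: 15.25
ee_pos: [0.5786, 0.0417, 0.0546]
orientation: [1.0, 0.031, 0.0, 0.0]
contact_force: [-5.7, -0.2, 18.7]
grip_width: 0.0264
gripper_force: 30.0
```

```bash
python3 -m creep '[[0,0,0,0,0,0,20],[0,0,0,0,0,0,20],[0,0,0,0,0,0,20],[0,0,0,0,0,0,20],[0,0,0,0,0,0,20]]'; python3 - <<'E'
from h import *
im=get_image("scene")[:,:,::-1];t=get_image("top")[:,:,::-1]
cv2.imwrite("pics/d6.png",np.hstack([cv2.resize(im[150:270,220:340],(400,400),interpolation=2),cv2.resize(t[130:280,180:330],(400,400))]))
E
```

```text
t: 15.88
ee_pos: [0.5786, 0.0417, 0.0546]
orientation: [1.0, 0.031, 0.0, 0.0]
contact_force: [-6.6, -1.1, 19.4]
grip_width: 0.0262
gripper_force: 30.0
```

View pics/d6.png

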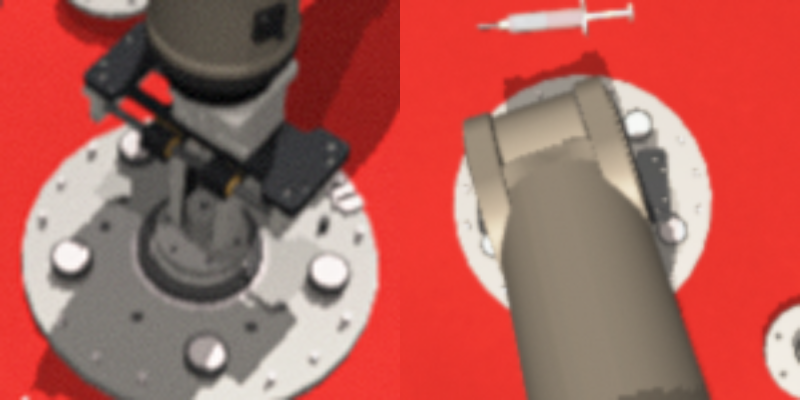

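The flange sits level on the ring at scene crop (200,235), and the lever is hidden behind the gripper. The force is steady, so I'm handing in.

```bash
python3 -c "
from cell import ctrl
print(ctrl.hand_in())"
```

```text
the job is handed in; nothing more can be done
None
```

The job is handed in at about 16 s: the lever was last seen in the single-line notch before the gripper hid it, and the insert is held pressed home with an estimated 12 N on the stop pads (wrist force less the spring); the hand-in gave no verdict.

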